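Roll a sample tube up into the reader and start it

TASK

With a fingertip behind it, push the orange-ended sample tube up the reader's loading ramp, over the crest, until it lies against the stop plate; keep it under your finger all the way, neither flicking it ahead nor letting it roll back, and never lift it off the ramp. Once it lies still in the cradle at the stop, take the finger away from it and press the green start button fully down, then let go. Do not pick anything up, and leave the bottle, jar, blue-ended tube and beaker standing around it where they are.

Things in the scene. Friction and masses are not known exactly. Their poses are not given: they have to be found in the camera images.
- reader: Fixed tube reader with ramp, 341 x 150 mm, uphill end to the robot's left within 20 degrees. Origin on the table under the lane's middle line; x points uphill along the lane, z up. In this frame (mm): grey ramp surface rises at 8 degrees from x=-130, z=14 to the crest at x=40, z=38; then a dark cradle floor falls at 6 degrees to the stop face at x=85. White housing behind: to x=205, top z=62.
- slope (a point): Middle of the ramp surface's lower edge; x axis uphill along the surface, z square to it (a tube on the ramp has its centre at z=18 mm here). At this edge a blue lip, 6 mm thick (to x=-6), stands 6 mm above the surface; free table behind it. Lane 124 mm wide between blue side rails 6 mm thick that stand 12 mm above the ramp.
- stop (a point): Point in the middle of the yellow stop plate's face (plate 8 mm thick, top 65 mm above the table), 53 mm above the table. The tube at the stop has its centre 18 mm short of it: x=67, z=53 mm in the reader's frame. Side rails beside the cradle: top 51 mm above the table.
- tube: White rigid sample tube with an orange ring on each end, lying across the lane, 120 mm long; rings 36 mm in diameter, 26 long, body between them 33 in diameter; 60 to 130 g, rolls freely. Origin at its centre; y is its long axis; x and z turn as it rolls. It starts against the lip, centre 34 mm above the table. Past the crest it rolls the last bit to the stop and stays in the cradle.
- tube_center (a point): Centre of the orange-ended tube.
- start (a joint): Travel of the green start button, 0 m = up, 0.006 m = fully down; a spring of about 5 N fully down pushes it back up.
- start_top (a point): Centre of the top of the green button (28 mm across, standing 10 mm out of its black 44 mm collar) on the reader's housing, 84 mm above the table; pressed straight down.
- reagent: Amber reagent bottle with white cap, 52 mm across, 95 mm tall, loose beside the reader. Origin under its foot. Leave alone.
- spare: Upright white tube with blue ends, 34 mm across, 103 mm tall, loose beside the reader. Origin under its foot. Leave alone.
- jar: Low white jar with blue lid, 44 mm across, 45 mm tall, loose on the robot's side of the reader. Origin under its foot. Leave alone.
- beaker: Empty glass beaker, 70 mm across, 85 mm tall, loose on the right of the bench. Origin under its foot. Leave alone.
Things that resemble listed ones, but are neither listed nor needed, are in the scene too. What is shaped like the tube but red or yellow is not meant.

How it is judged:
By the outcome, as a careful person would: the job done as asked, in the order asked, and still so for the second after the job is handed in, with the robot touching nothing.
It also fails if it takes over 48 s, if anything falls off the work surface, if the arm or the gripper's body presses on something with over 40 N, if the wrist force passes 120 N, or if a joint passes its speed limit or range.

ROBOT

A 7-joint arm with a two-finger parallel gripper is mounted at the origin on the work surface. World frame = base frame: x ahead of the robot, y to its left, z up, the work surface at z = 0. Lengths are in mm, angles in rad, forces in N, time in s.
With the tool pointing down it reaches from about 400 to 875 mm from the base axis. Payload 4.4 kg.
Tool frame: the origin (TCP) lies at the very end of the fingers, on their centre line; the grasp point (between the pads) lies 19 mm behind it; x points along the fingers, y is the direction in which the jaws open and shut, and the axes are right-handed (so a half turn about x gives the same grasp; the last joint's range is limited). The gripper opens to 85 mm and grips with 20 to 120 N. Pads are 22 mm wide; open, the fingers measure 114 mm over their backs; the gripper's body (76 mm by 85 mm) begins 54 mm behind the grasp point. The pads swing forward as they close: fully open they stand 13 mm farther back than shut.
Start: joints at [-1.317, 0.628, 0.038, 1.517, -0.027, 0.996, -0.02], TCP at [204.321, 617.066, 231.313] pointing down, gripper open.
Joint ranges: [-3.06, 3.06], [-0.37, 2.12], [-1.25, 1.32], [0.18, 2.47], [-1.1, 4.24], [0.23, 1.98], [-2.94, 2.94]. Speed limits (rad/s): [2.57, 2.57, 3.14, 3.14, 3.14, 3.14, 3.14].

INTERFACE

Orientations are given as [roll, pitch, yaw] about the fixed x, y, z axes, in that order (R = Rz(yaw) Ry(pitch) Rx(roll)).
In Python, from cell import readout, cams, order gives the robot as it stands. The module is installed in compiled form; this text tells all that it offers.
- The arm moves only by the shell command python3 -m creep 'ROWS'. ROWS is JSON, a list of rows, each a list of 3 entries, a list of its own where there are three numbers: the shift along the tool's x, y, z in units of 10 cm (1.0 is 10 cm), then the turn about the tool's x in units of pi/4 rad (1.0 is pi/4 rad), then the closure, from 0 (fully open) to 1 (shut). In form: [[[x, y, z], spin, gripper], ...]. A call has 1 to 20 rows; each row is the pose to reach, as a shift and turn from the pose commanded when the call began, along the tool's axes at that moment; what a row does not reach only later rows make up. A row lasts 1/10 s, in which the tool goes at most 50 mm and 8.59 degrees, less where a joint would pass 70% of its speed; a pose out of reach is approached as far as the arm can. A call with a number of a shift or a turn outside -1 to 1 is refused whole. A call with a gripper value outside its range is refused whole. The fingers move at their own pace and stop on an object; the grip force is fixed at half the most. Time passes only in rows, so rows that repeat a pose let the fingers close. It gives the time, the measured TCP pose, the force and the opening at its end, in the units of the state.
- readout.read_state(): the state, without advancing time (a new reading comes with each control period).
- cams.get_image(name): name is "scene" or "top"; returns the picture (400x640x3 uint8, blue, green, red); there is no depth.
- cams.get_calibration(name): a dict with "fx", "fy", "cx", "cy" (pixels), "R" (3x3) and "t" (3): a world point X has camera coordinates R X + t. Camera axes: x right, y down, z forward; pixel columns grow to the right and rows downward; lengths in mm; the calibration is good to about 2 mm. A picture is of the moment at which its call begins. get_calibration takes no time and is no camera call.
- order.finish_job(): hands the job in, once; it reports no verdict.
The state is a dict: "clock": time; "qpos": joint angles; "qd": joint speeds; "tau": joint torques, N m; "eef_pos": TCP position; "tool_rot": TCP orientation; "force": force on the tool from outside, world axes, zero at the start; "torque": the same for the moment, N m; "width": finger opening in mm.
Only numpy, scipy, OpenCV 4.12 (cv2) and the standard library are available. Lean on these libraries where they do the work, as an engineer would, in place of code of your own. Each camera call takes 0.05 s, during which the arm holds its last target.

## Working session

There is one attempt and no reset: what is moved stays moved. The work goes in short steps, Python scripts to look and compute and a shell command to move; the robot and the scene stay as the last step left them, time stands still between calls to the robot, and variables do not carry over. Pictures are saved under pics/ and viewed, and the job is handed in when it is done.

```bash
mkdir -p pics
python3 - <<'E'
from cell import readout, cams
import cv2
s=readout.read_state(); print(s)
for n in("scene","top"):
    cv2.imwrite(f"pics/{n}0.png",cams.get_image(n)); print(cams.get_calibration(n))
E
```

```text
{'clock': 0.0, 'qpos': array([-1.3167822 ,  0.62932882,  0.03845209,  1.51837007, -0.02700359,
        0.99625757, -0.01996912]), 'qd': array([-3.63985408e-04, -7.46581525e-04, -6.20167566e-05,  4.64189635e-04,
       -5.02227802e-04, -1.27636468e-03,  1.77558078e-04]), 'tau': array([-2.64163864e-04, -5.63391387e+01,  1.22548152e+00, -1.93461621e+01,
        1.07882550e-02,  1.03398485e-02, -1.63578676e-05]), 'eef_pos': array([204.1385532 , 616.46929419, 230.39980168]), 'tool_rot': array([-1.55662544,  1.56895079, -1.87641889]), 'force': array([ 0.17159656,  0.55681373, -0.77212372]), 'torque': array([ 0.0258066 , -0.03410983, -0.03841975]), 'width': 85.07577807574644}
{'fx': 386.60634154971797, 'fy': 386.60634154971797, 'cx': 322.15569815737, 'cy': 195.86483579872763, 'R': array([[-0.00835713,  0.99989452,  0.01187883],
       [ 0.86054904,  0.01324177, -0.50919544],
       [-0.50929903,  0.0059669 , -0.86056894]]), 't': array([ 109.06652807, -437.95290453, 1329.95526965])}
{'fx': 503.1079153588779, 'fy': 503.1079153588779, 'cx': 325.4206106182349, 'cy': 202.99084806304108, 'R': array([[ 0.00190729, -0.99981763,  0.01900195],
       [-0.98114697, -0.00554321, -0.19318357],
       [ 0.19325367, -0.01827525, -0.98097861]]), 't': array([-121.54571928,  570.04096271, 1037.42745315])}
```

View pics/scene0.png

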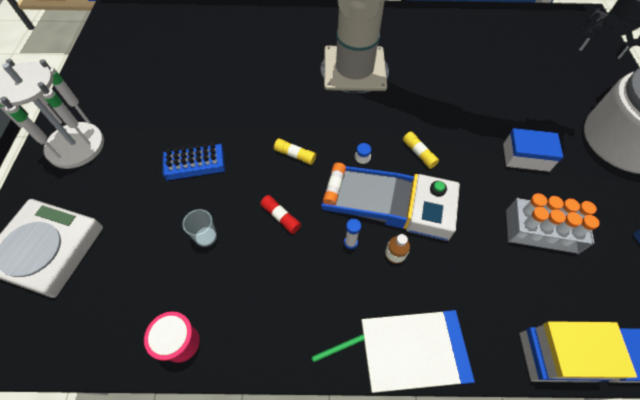

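View pics/top0.png

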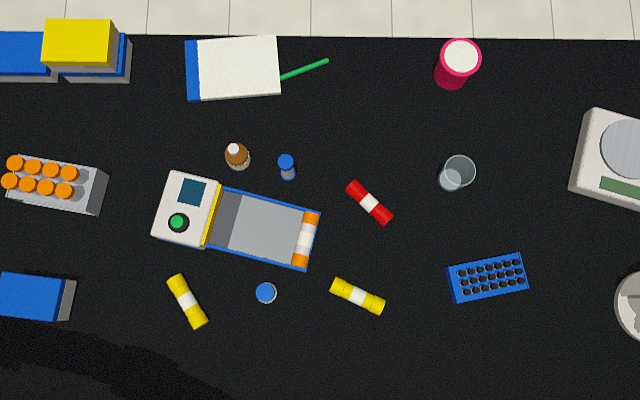

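```bash
cat > h.py <<'E'
import numpy as np,cv2
from cell import cams,readout
from scipy.spatial.transform import Rotation as Ro
def ray(n,uv,z):
    c=cams.get_calibration(n);R=np.array(c['R']);t=np.array(c['t'])
    d=R.T@np.array([(uv[0]-c['cx'])/c['fx'],(uv[1]-c['cy'])/c['fy'],1]);o=-R.T@t
    return o+d*(z-o[2])/d[2]
def tri(uv1,uv2):
    A=[];b=[]
    for n,uv in(("scene",uv1),("top",uv2)):
        c=cams.get_calibration(n);P=np.hstack([np.array(c['R']),np.array(c['t'])[:,None]])
        K=np.array([[c['fx'],0,c['cx']],[0,c['fy'],c['cy']],[0,0,1]]);P=K@P
        for i in(0,1):
            r=uv[i]*P[2]-P[i];A.append(r[:3]);b.append(-r[3])
    return np.linalg.lstsq(np.array(A),np.array(b),rcond=None)[0]
HS={'orange':((6,150,120),(17,255,255)),'green':((50,100,50),(85,255,255)),'yellow':((22,120,100),(34,255,255)),'blue':((105,150,60),(125,255,255)),'amber':((5,100,40),(20,255,200))}
def blobs(img,col,roi,mina=8):
    m=cv2.inRange(cv2.cvtColor(img,cv2.COLOR_BGR2HSV),*map(np.array,HS[col]))
    x0,y0,x1,y1=roi;k=np.zeros_like(m);k[y0:y1,x0:x1]=m[y0:y1,x0:x1]
    n,l,s,c=cv2.connectedComponentsWithStats(k)
    return [(int(s[i,4]),c[i].round(1),s[i,:4]) for i in range(1,n) if s[i,4]>=mina]
ROI={'top':(140,140,330,310),'scene':(310,130,470,270)}
E
cat > a.py <<'E'
from h import *
s=readout.read_state();print(s['eef_pos'],Ro.from_euler('xyz',s['tool_rot']).as_matrix().round(3))
for n in('scene','top'):
    im=cv2.imread(f'pics/{n}0.png')
    for c,z in(('orange',34),('green',84),('yellow',58),('blue',20)):
        for b in blobs(im,c,ROI[n]): print(n,c,b[0],b[1],b[2],ray(n,b[1],z).round(1))
E
python3 a.py
python3 -c "
import cv2
a=cv2.imread('pics/top0.png')[140:310,140:340];cv2.imwrite('pics/topz.png',cv2.resize(a,None,fx=3.5,fy=3.5,interpolation=2))"
```

```text
[204.1235364  616.52728011 230.48509716] [[-0.001  0.314  0.949]
 [-0.002  0.949 -0.314]
 [-1.    -0.002  0.   ]]
scene orange 94 [338.6 166.6] [332 162  13  11] [435.1 -60.   34. ]
scene orange 137 [329.8 197.3] [323 192  15  12] [534.8 -84.7  34. ]
scene orange 173 [398.3 247.5] [390 238  19  17] [676.2  84.6  34. ]
scene green 103 [438.7 186.3] [433 181  12  11] [527.2 192.9  84. ]
scene yellow 184 [410.8 138.8] [403 131  18  18] [352.  145.8  58. ]
scene yellow 219 [429.1 158.2] [420 149  19  19] [419.5 189.1  58. ]
scene yellow 60 [312.  156.4] [310 151   6  13] [ 418.9 -134.3   58. ]
scene yellow 163 [412.1 196.5] [407 174  11  45] [543.2 128.4  58. ]
scene blue 172 [363.6 148.9] [356 143  16  14] [361.2  14.7  20. ]
scene blue 320 [380.7 172.3] [347 166  66  15] [442.8  59.1  20. ]
scene blue 605 [367.5 214.7] [321 203  85  26] [578.2  15.   20. ]
scene blue 203 [353.4 225.4] [346 218  16  16] [610.1 -23.2  20. ]
scene blue 42 [350.  245.1] [344 238  14  11] [665.4 -33.6  20. ]
top orange 218 [236.6 155.6] [225 144  22  21] [682.8  80.7  34. ]
top orange 49 [305.1 216.5] [302 
[... 248 characters left out ...]
6.9 221.5] [170 215  15  14] [523.9 191.9  84. ]
top yellow 384 [211.8 214.7] [200 184  23  62] [543.2 125.2  58. ]
top yellow 359 [177.4 285. ] [166 273  24  26] [393.5 190.2  58. ]
top yellow 57 [194.5 307.1] [187 303  14   7] [348.3 152.2  58. ]
top blue 228 [285.1 161.6] [277 153  17  18] [673.5 -27.8  20. ]
top blue 52 [288.3 176.1] [280 168  16  13] [639.5 -35.7  20. ]
top blue 358 [269.1 199.2] [223 186  98  31] [585.7   6.5  20. ]
top blue 44 [313.1 240.3] [309 222  10  38] [493.3 -92.9  20. ]
top blue 18 [174.5 243. ] [166 241  18   5] [486.1 212.1  20. ]
top blue 389 [255.1 257.6] [206 243 102  30] [454.6  34.2  20. ]
top blue 274 [264.1 291.8] [255 283  19  18] [380.7  12.6  20. ]
```

View pics/topz.png

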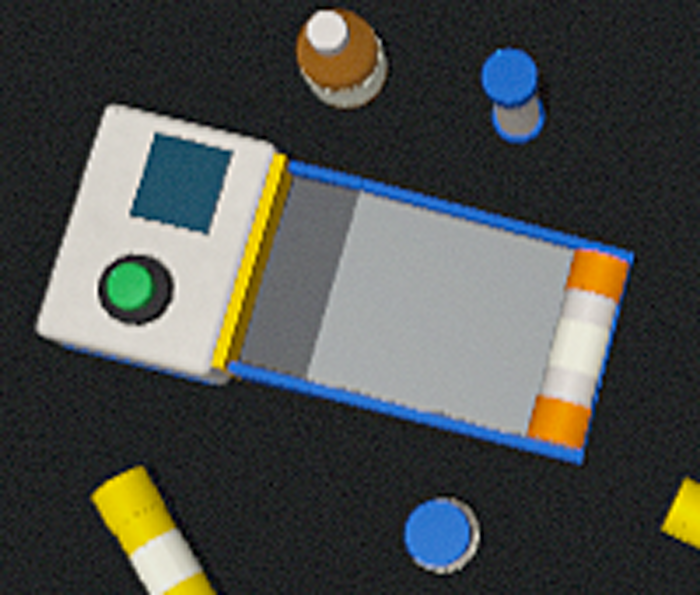

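Top view: the tube's orange rings are centred at about px (310,218) and (300,260), and the lane runs up to the left. The green button is at (177,221), the yellow stop at (212,215), and the jar, spare and bottle are clear of the lane. The tube centre works out to about (494.5,-75.5), with uphill along (0.238,0.971).

I'll shut the fingers and turn the tool 85.5° while moving over.

```bash
cat > w.py <<'E'
import sys
from h import *
u=np.array([.238,.971]);u/=np.linalg.norm(u);O=np.array([521.8,35.9])
s=readout.read_state();p=s['eef_pos'];R=Ro.from_euler('xyz',s['tool_rot']).as_matrix()
d=p[:2]-O;print('t',s['clock'],'p',p.round(1),'reader xyz',(d@u).round(1),(d@[-u[1],u[0]]).round(1),'w',s['width'].round(1),'F',s['force'].round(1))
print('yaw y',np.degrees(np.arctan2(R[1,1],R[0,1])).round(2),'lane',np.degrees(np.arctan2(u[1],u[0])).round(2),'down',R[:,0].round(3),'q',s['qpos'].round(2))
if len(sys.argv)>1:
    x,y,z=map(float,sys.argv[1:4]);q=O+x*u+y*np.array([-u[1],u[0]])
    print('target',q.round(1),'shift 10cm',(R.T@(np.array([*q,z])-p)/100).round(3))
E
python3 -m creep '[[[0,-1,1],1,1],[[0,-1,1],1,1],[[0,-1,1],1,1],[[0,-1,1],1,1],[[0,-1,1],1,1],[[0,-1,1],1,1]]'; python3 w.py -160 0 150
```

```text
clock: 0.7
eef_pos: [267.8, 490.3, 231.2]
tool_rot: [-0.575, 1.57, -1.683]
force: [-0.5, -0.0, -1.0]
width: -0.0Traceback (most recent call last):
  File "w.py", line 5, in <module>
    d=p[:2]-O;print('t',s['clock'],'p',p.round(1),'reader xyz',(d@u).round(1),(d@[-u[1],u[0]]).round(1),'w',s['width'].round(1),'F',s['force'].round(1))
                                                                                                            ^^^^^^^^^^^^^^^^
AttributeError: 'float' object has no attribute 'round'
```

```bash
sed -i "s/s\['width'\].round(1)/round(float(s['width']),1)/" w.py
python3 -m creep '[[[0,0.3,1],0.9,1],[[0,0.3,1],0.9,1],[[0,0.3,1],0.9,1],[[0,0.3,1],0.9,1],[[0,0.3,1],0.9,1],[[0,0.3,1],0.9,1]]'; python3 w.py -160 0 150
```

```text
clock: 1.3
eef_pos: [339.2, 414.9, 230.9]
tool_rot: [-0.01, 1.57, -1.82]
force: [0.5, 0.2, -0.8]
width: -0.1
t 1.3 p [339.2 414.9 230.9] reader xyz 324.6 267.6 w -0.1 F [ 0.5  0.2 -0.8]
yaw y -13.69 lane 76.23 down [-0.    -0.001 -1.   ] q [-1.25  0.5   0.46  1.84 -0.28  0.86 -0.89]
target [ 483.7 -119.5] shift 10cm [0.813 2.669 4.849]
```

```bash
python3 -m creep '[[[0,0.6,1],0,1],[[0,0.6,1],0,1],[[0,0.6,1],0,1]]'; python3 -m creep '[[[0,0.6,1],0,1],[[0,0.6,1],0,1],[[0,0.6,1],0,1]]'; python3 -m creep '[[[0,0.6,1],0,1],[[0,0.6,1],0,1],[[0,0.6,1],0,1]]'; python3 w.py -160 0 150
```

```text
clock: 1.6
eef_pos: [374.9, 298.3, 231.4]
tool_rot: [0.242, 1.568, -1.57]
force: [0.3, 0.7, -0.4]
width: 0.4
clock: 1.9
eef_pos: [409.3, 187.1, 231.6]
tool_rot: [0.6, 1.569, -1.213]
force: [0.1, 1.3, -0.3]
width: 0.3
clock: 2.2
eef_pos: [443.8, 75.6, 231.7]
tool_rot: [0.912, 1.568, -0.902]
force: [-0.8, 0.6, -0.1]
width: -0.4
t 2.2 p [443.8  75.6 231.7] reader xyz 20.0 85.2 w -0.4 F [-0.8  0.6 -0.1]
yaw y -13.89 lane 76.23 down [ 0.002 -0.002 -1.   ] q [-0.6   0.38  0.5   2.06 -0.26  0.76 -0.19]
target [ 483.7 -119.5] shift 10cm [0.822 0.854 1.797]
```

```bash
python3 -m creep '[[[0,0.5,1],0,1],[[0,0.5,1],0,1],[[0,0.5,1],0,1]]';  python3 w.py -160 0 150
```

```text
clock: 2.5
eef_pos: [468.2, -34.6, 231.8]
tool_rot: [0.8, 1.567, -1.015]
force: [-0.4, 0.6, -0.1]
width: -0.2
t 2.5 p [468.2 -34.6 231.8] reader xyz -81.2 35.3 w -0.2 F [-0.4  0.6 -0.1]
yaw y -14.0 lane 76.23 down [ 0.002 -0.003 -1.   ] q [-0.35  0.41  0.5   2.01 -0.27  0.78  0.06]
target [ 483.7 -119.5] shift 10cm [0.821 0.353 0.784]
```

```bash
python3 -m creep '[[[0,0.35,0.8],0,1],[[0,0.35,0.8],0,1],[[0.5,0.35,0.8],0,1],[[0.9,0.35,0.8],0,1],[[0.9,0.35,0.8],0,1],[[0.9,0.35,0.8],0,1]]';  python3 w.py -160 0 27
```

```text
clock: 3.1
eef_pos: [482.1, -114.2, 141.4]
tool_rot: [-1.635, 1.569, 2.839]
force: [0.2, -0.1, 0.0]
width: 0.1
t 3.1 p [ 482.1 -114.2  141.4] reader xyz -155.3 2.8 w 0.1 F [ 0.2 -0.1  0. ]
yaw y -13.68 lane 76.23 down [-0.001  0.    -1.   ] q [-0.1   0.58  0.4   2.04 -0.39  0.6   0.33]
target [ 483.7 -119.5] shift 10cm [1.144 0.03  0.048]
```

Run:
```python
from h import *
cv2.imwrite('pics/s1.png',cv2.resize(cams.get_image('scene')[100:280,260:480],None,fx=3.5,fy=3.5))
cv2.imwrite('pics/t1.png',cv2.resize(cams.get_image('top')[140:310,140:360],None,fx=3.5,fy=3.5))
```

```text
(no output)
```

View pics/s1.png

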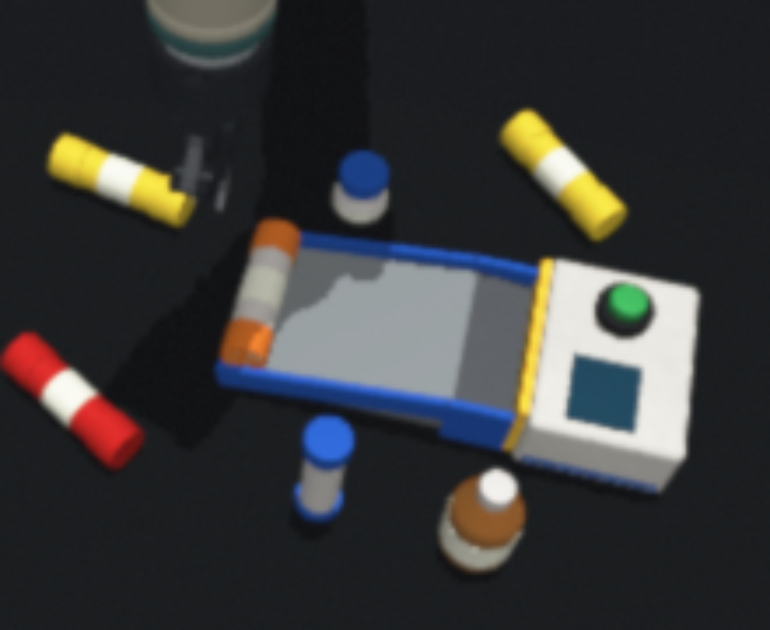

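View pics/t1.png

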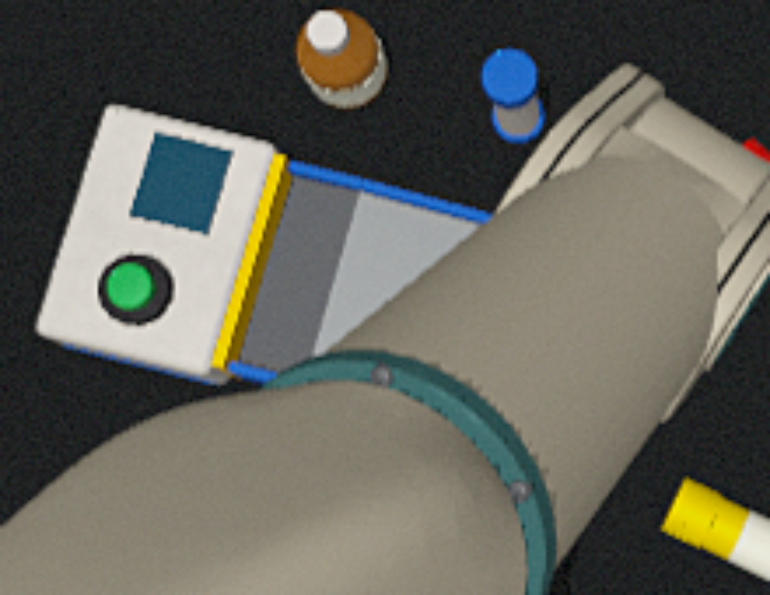

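Scene view: the finger is at about zoomed px (200,180), above and behind the tube at (265,290). The arm covers the tube in the top view, so I'll use the scene camera for checks. I'll descend behind the lip.

```bash
python3 -m creep '[[[0.3,0.02,0.02],0,1],[[0.6,0.03,0.03],0,1],[[0.8,0.03,0.03],0,1],[[0.8,0.03,0.03],0,1]]';  python3 w.py -160 0 28
```

```text
clock: 3.6
eef_pos: [484.4, -117.7, 61.2]
tool_rot: [-2.107, 1.57, 2.365]
force: [0.2, 0.8, 0.1]
width: 0.2
t 3.6 p [ 484.4 -117.7   61.2] reader xyz -158.1 -0.3 w 0.2 F [0.2 0.8 0.1]
yaw y -13.74 lane 76.23 down [-0.001  0.001 -1.   ] q [-0.01  0.72  0.28  2.08 -0.48  0.41  0.41]
target [ 483.7 -119.5] shift 10cm [ 0.332 -0.003  0.019]
```

```bash
python3 -m creep '[[[0.15,0,0.0],0,1],[[0.3,0,0.0],0,1],[[0.33,0,0],0,1],[[0.33,0,0],0,1]]';  python3 w.py -160 0 28
python3 - <<'E'
from h import *
cv2.imwrite('pics/s2.png',cv2.resize(cams.get_image('scene')[100:280,260:480],None,fx=3.5,fy=3.5))
E
```

```text
clock: 4.0
eef_pos: [485.4, -118.3, 29.6]
tool_rot: [1.646, 1.569, -0.165]
force: [-0.7, 0.1, -0.7]
width: -0.1
t 4.0 p [ 485.4 -118.3   29.6] reader xyz -158.5 -1.3 w -0.1 F [-0.7  0.1 -0.7]
yaw y -13.79 lane 76.23 down [ 0.002 -0.    -1.   ] q [ 0.03  0.77  0.23  2.09 -0.51  0.34  0.44]
target [ 483.7 -119.5] shift 10cm [ 0.016 -0.013  0.015]
```

View pics/s2.png

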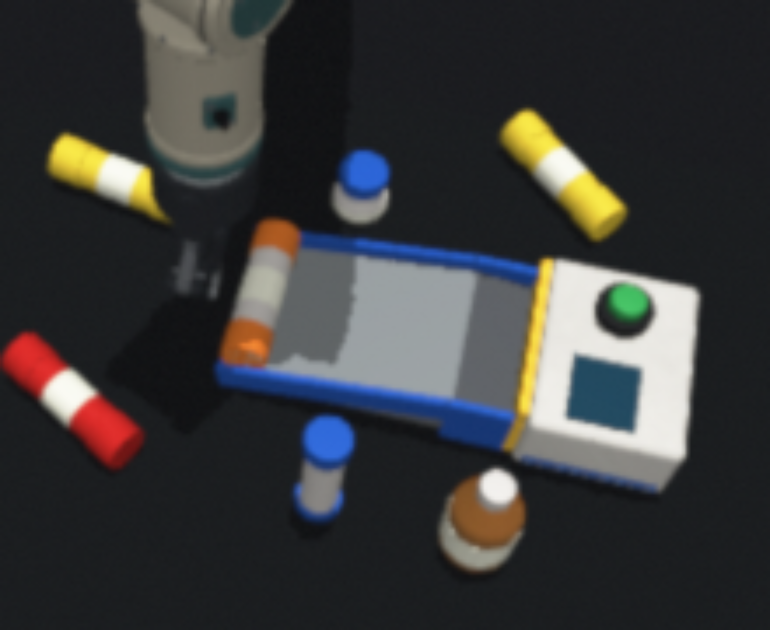

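```bash
python3 -m creep '[[[0.01,0,-0.03],0,1],[[0.01,0,-0.06],0,1],[[0.01,0,-0.08],0,1],[[0.01,0,-0.1],0,1],[[0.01,0,-0.12],0,1],[[0.01,0,-0.14],0,1],[[0.01,0,-0.14],0,1]]';  python3 w.py
cat > look.py <<'E'
import sys
from h import *
im=cams.get_image('scene');cv2.imwrite(f'pics/{sys.argv[1]}.png',cv2.resize(im[100:280,260:480],None,fx=3.5,fy=3.5))
for b in blobs(im,'orange',(310,130,470,236)): print(b)
u=np.array([.238,.971]);O=np.array([521.8,35.9])
E
python3 look.py s3
```

```text
clock: 4.75
eef_pos: [487.7, -104.2, 27.2]
tool_rot: [-2.358, 1.571, 2.114]
force: [-0.2, -0.1, 0.5]
width: -0.1
t 4.75 p [ 487.7 -104.2   27.2] reader xyz -144.2 -0.3 w -0.1 F [-0.2 -0.1  0.5]
yaw y -13.79 lane 76.23 down [-0.  0. -1.] q [-0.    0.78  0.23  2.09 -0.52  0.34  0.42]
(84, array([339.1, 166.9]), array([333, 163,  12,  10], dtype=int32))
(138, array([330.1, 197.4]), array([324, 191,  14,  13], dtype=int32))
```

View pics/s3.png

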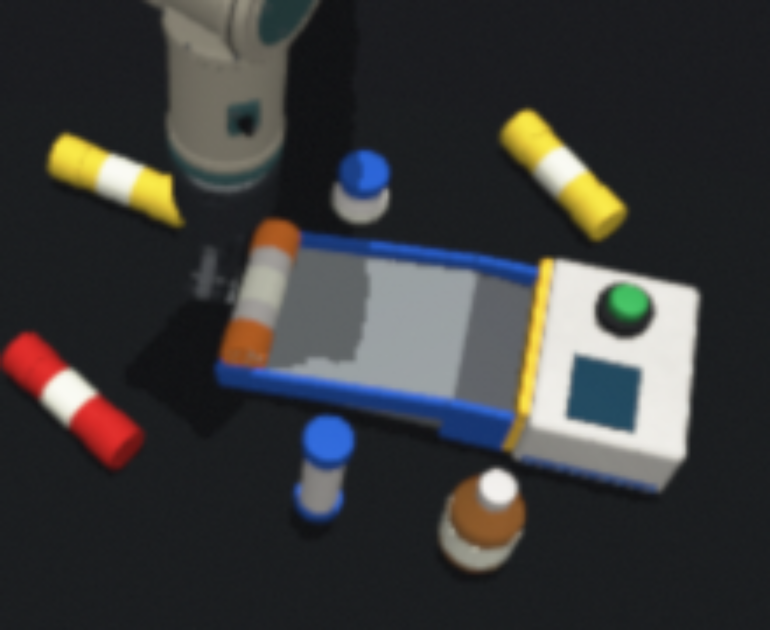

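```bash
python3 -m creep '[[[0,0,-0.01],0,1],[[-0.002,0,-0.02],0,1],[[-0.004,0,-0.04],0,1],[[-0.008,0,-0.06],0,1],[[-0.011,0,-0.08],0,1],[[-0.014,0,-0.1],0,1],[[-0.017,0,-0.12],0,1],[[-0.020,0,-0.14],0,1],[[-0.022,0,-0.155],0,1],[[-0.023,0,-0.165],0,1],[[-0.024,0,-0.17],0,1]]';  python3 w.py; python3 look.py s4
```

```text
clock: 5.9
eef_pos: [491.8, -88.0, 29.7]
tool_rot: [2.397, 1.571, 0.585]
force: [0.1, -0.8, 0.7]
width: 0.0
t 5.9 p [491.8 -88.   29.7] reader xyz -127.5 -0.3 w 0.0 F [ 0.1 -0.8  0.7]
yaw y -13.82 lane 76.23 down [ 0.  0. -1.] q [-0.04  0.77  0.24  2.08 -0.52  0.34  0.39]
(76, array([344. , 167.9]), array([337, 164,  13,  10], dtype=int32))
(104, array([335.4, 196.8]), array([329, 192,  13,  11], dtype=int32))
```

View pics/s4.png

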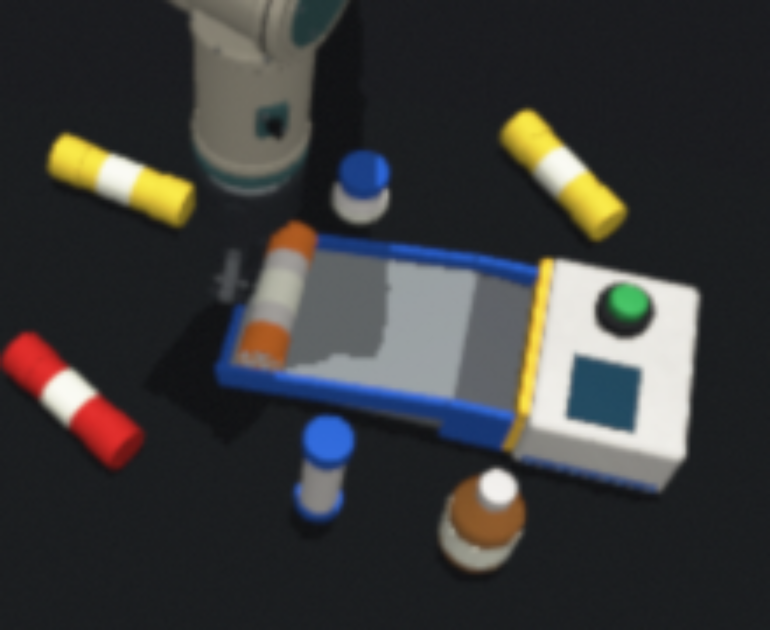

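The tube has rolled about 16 mm up, square in the lane and against the finger (zoomed px 275,290). Continuing.

```bash
python3 -m creep '[[[-0.001,0,-0.01],0,1],[[-0.004,0,-0.03],0,1],[[-0.008,0,-0.06],0,1],[[-0.013,0,-0.09],0,1],[[-0.017,0,-0.12],0,1],[[-0.021,0,-0.15],0,1],[[-0.025,0,-0.18],0,1],[[-0.029,0,-0.21],0,1],[[-0.034,0,-0.24],0,1],[[-0.038,0,-0.27],0,1],[[-0.042,0,-0.30],0,1],[[-0.046,0,-0.33],0,1],[[-0.051,0,-0.36],0,1],[[-0.055,0,-0.39],0,1],[[-0.059,0,-0.42],0,1],[[-0.063,0,-0.45],0,1],[[-0.067,0,-0.48],0,1],[[-0.070,0,-0.50],0,1],[[-0.072,0,-0.51],0,1],[[-0.072,0,-0.515],0,1]]';  python3 w.py; python3 look.py s5
```

```text
clock: 7.95
eef_pos: [504.1, -38.1, 36.9]
tool_rot: [-0.001, 1.571, -1.813]
force: [-1.0, -0.8, 1.7]
width: -0.1
t 7.95 p [504.1 -38.1  36.9] reader xyz -76.1 -0.4 w -0.1 F [-1.  -0.8  1.7]
yaw y -13.82 lane 76.23 down [-0. -0. -1.] q [-0.16  0.77  0.28  2.07 -0.54  0.38  0.31]
(58, array([363.6, 170.8]), array([358, 167,  10,   9], dtype=int32))
(148, array([354.3, 201.2]), array([348, 195,  14,  13], dtype=int32))
```

View pics/s5.png

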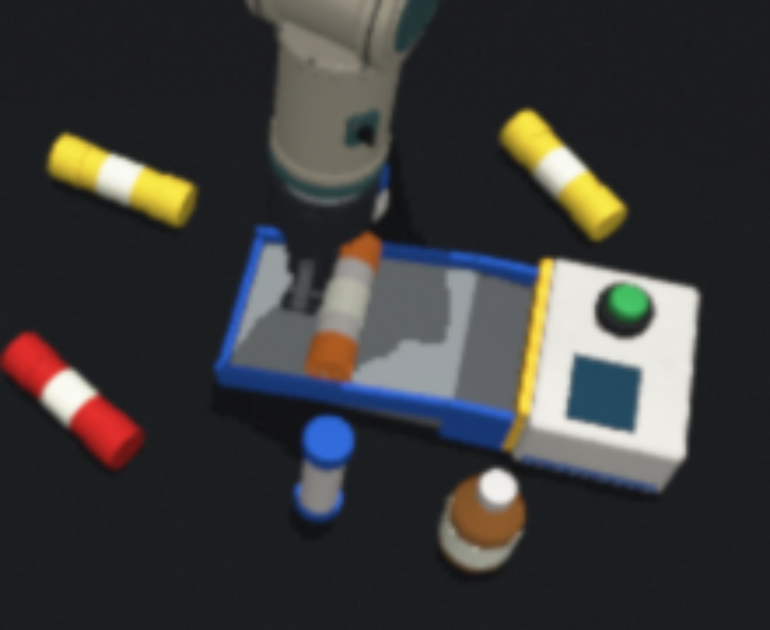

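```bash
python3 -m creep '[[[-0.001,0,-0.01],0,1],[[-0.004,0,-0.03],0,1],[[-0.008,0,-0.06],0,1],[[-0.013,0,-0.09],0,1],[[-0.017,0,-0.12],0,1],[[-0.021,0,-0.15],0,1],[[-0.025,0,-0.18],0,1],[[-0.029,0,-0.21],0,1],[[-0.034,0,-0.24],0,1],[[-0.038,0,-0.27],0,1],[[-0.042,0,-0.30],0,1],[[-0.046,0,-0.33],0,1],[[-0.051,0,-0.36],0,1],[[-0.055,0,-0.39],0,1],[[-0.059,0,-0.42],0,1],[[-0.063,0,-0.45],0,1],[[-0.067,0,-0.48],0,1],[[-0.070,0,-0.50],0,1],[[-0.072,0,-0.51],0,1],[[-0.072,0,-0.515],0,1]]';  python3 w.py; python3 look.py s6
```

```text
clock: 10.0
eef_pos: [516.4, 11.9, 44.1]
tool_rot: [-0.133, 1.571, -1.945]
force: [0.2, -1.2, 1.0]
width: 0.3
t 10.0 p [516.4  11.9  44.1] reader xyz -24.6 -0.4 w 0.3 F [ 0.2 -1.2  1. ]
yaw y -13.82 lane 76.23 down [-0. -0. -1.] q [-0.28  0.77  0.31  2.04 -0.55  0.42  0.22]
(39, array([383.4, 173.9]), array([379, 171,   9,   7], dtype=int32))
(152, array([373.8, 204.3]), array([367, 198,  14,  13], dtype=int32))
```

View pics/s6.png

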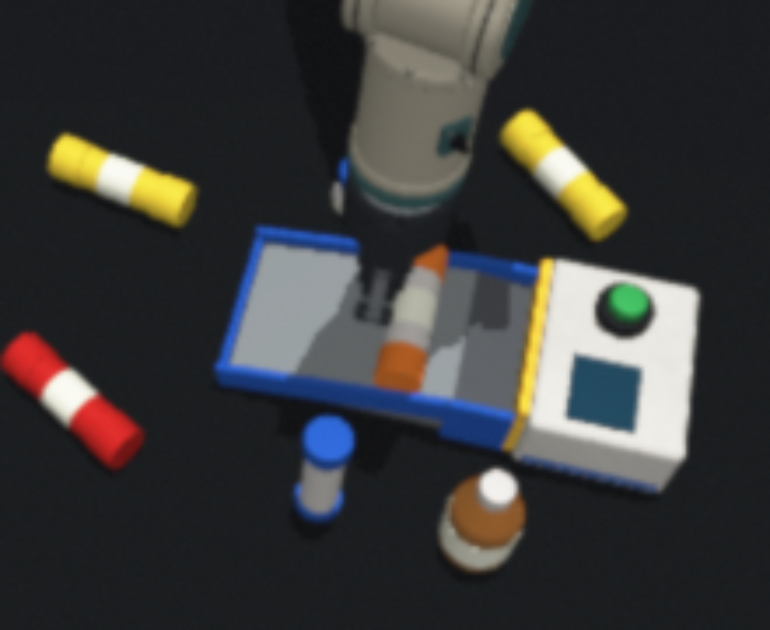

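```bash
python3 -m creep '[[[-0.001,0,-0.01],0,1],[[-0.004,0,-0.03],0,1],[[-0.008,0,-0.06],0,1],[[-0.014,0,-0.10],0,1],[[-0.020,0,-0.14],0,1],[[-0.025,0,-0.18],0,1],[[-0.031,0,-0.22],0,1],[[-0.037,0,-0.26],0,1],[[-0.042,0,-0.30],0,1],[[-0.048,0,-0.34],0,1],[[-0.052,0,-0.38],0,1],[[-0.053,0,-0.42],0,1],[[-0.053,0,-0.46],0,1],[[-0.051,0,-0.50],0,1],[[-0.047,0,-0.54],0,1],[[-0.043,0,-0.57],0,1],[[-0.042,0,-0.58],0,1],[[-0.042,0,-0.59],0,1],[[-0.042,0,-0.60],0,1],[[-0.042,0,-0.60],0,1]]';  python3 w.py; python3 look.py s7
```

```text
clock: 12.05
eef_pos: [530.7, 70.2, 48.3]
tool_rot: [-2.697, 1.571, 1.774]
force: [-0.3, 0.1, -0.9]
width: 0.3
t 12.05 p [530.7  70.2  48.3] reader xyz 35.4 -0.5 w 0.3 F [-0.3  0.1 -0.9]
yaw y -13.83 lane 76.23 down [-0.  0. -1.] q [-0.41  0.78  0.35  1.98 -0.56  0.47  0.11]
(50, array([409.5, 178.8]), array([404, 175,  10,   9], dtype=int32))
(120, array([401.8, 208.4]), array([394, 203,  15,  14], dtype=int32))
```

View pics/s7.png

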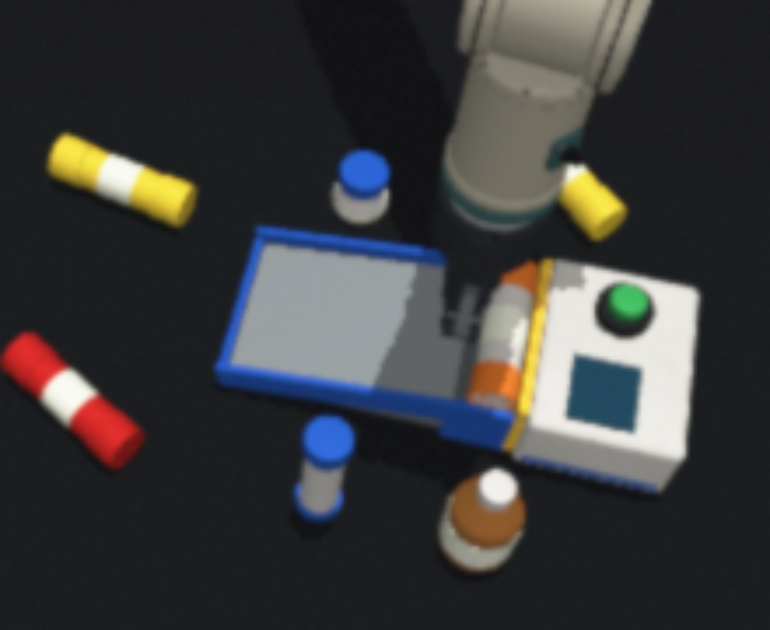

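The tube lies along the yellow stop, parallel to it (zoomed px 500,340), with the finger just behind it. I'll back the finger off, lift, and recheck.

```bash
python3 -m creep '[[[0,0,0.05],0,1],[[0,0,0.15],0,1],[[0,0,0.2],0,1],[[-0.3,0,0.2],0,1],[[-0.7,0,0.2],0,1],[[-0.9,0,0.2],0,1],[[-0.9,0,0.2],0,1]]';  python3 w.py 152.8 33.6 140; python3 look.py s8
python3 - <<'E'
from h import *
im=cams.get_image('top');cv2.imwrite('pics/t8.png',cv2.resize(im[140:310,140:360],None,fx=3.5,fy=3.5))
E
```

```text
clock: 12.8
eef_pos: [527.8, 49.9, 141.0]
tool_rot: [1.916, 1.565, 0.103]
force: [0.4, -0.0, 1.0]
width: -0.3
t 12.8 p [527.8  49.9 141. ] reader xyz 15.0 -2.5 w -0.3 F [ 0.4 -0.   1. ]
yaw y -13.89 lane 76.23 down [ 0.006  0.001 -1.   ] q [-0.46  0.63  0.48  1.95 -0.46  0.66  0.06]
target [525.5 192.3] shift 10cm [ 0.011 -0.364 -1.377]
(101, array([407. , 177.3]), array([400, 173,  14,  11], dtype=int32))
(125, array([401.5, 208.5]), array([394, 204,  15,  13], dtype=int32))
```

View pics/s8.png

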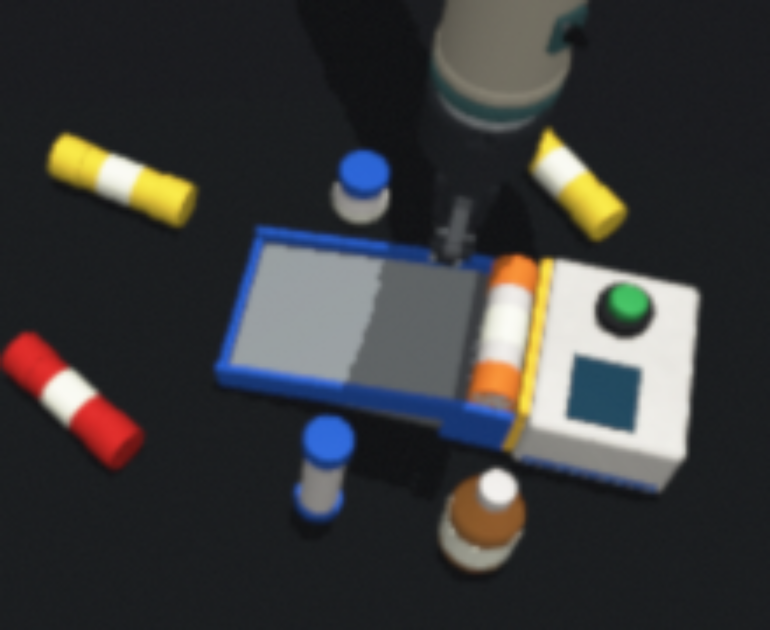

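View pics/t8.png

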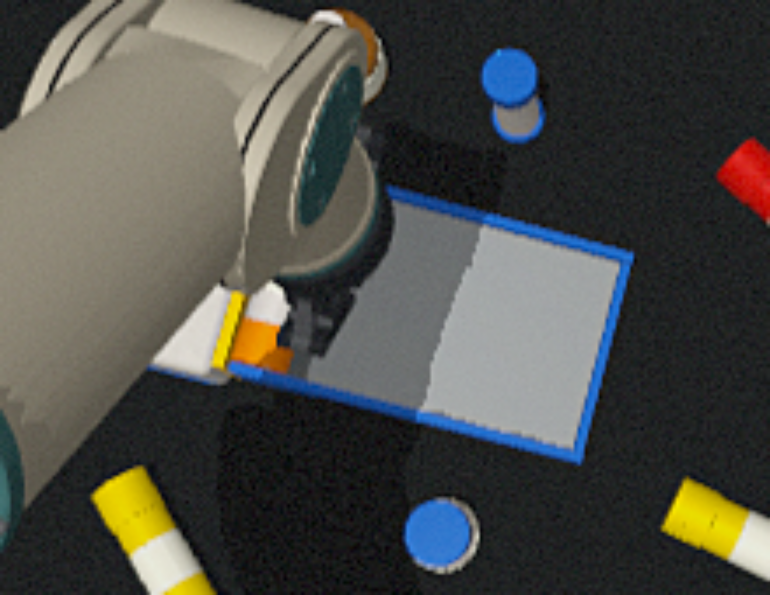

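The recheck shows the tube parallel to and against the stop plate (rings px 407,177 and 401,208 in the full image). It has not moved since the finger withdrew. Now the button.

```bash
python3 -m creep '[[[0,-0.2,-0.5],0,1],[[0,-0.37,-0.9],0,1],[[0,-0.37,-1],0,1],[[0,-0.37,-1],0,1]]'; python3 -m creep '[[[0,0,-0.38],0,1],[[0,0,-0.38],0,1],[[0,0,-0.38],0,1]]'; python3 w.py 152.8 33.6 90
```

```text
clock: 13.3
eef_pos: [512.8, 158.9, 136.7]
tool_rot: [-1.272, 1.568, -3.08]
force: [1.1, -0.0, 0.0]
width: 0.2
clock: 13.6
eef_pos: [522.8, 192.0, 137.5]
tool_rot: [-0.357, 1.569, -2.17]
force: [-0.0, -0.7, 0.4]
width: -0.5
t 13.6 p [522.8 192.  137.5] reader xyz 151.9 36.2 w -0.5 F [-0.  -0.7  0.4]
yaw y -13.86 lane 76.23 down [-0.001 -0.002 -1.   ] q [-0.72  0.68  0.5   1.88 -0.48  0.71 -0.18]
target [525.5 192.3] shift 10cm [ 0.475  0.026 -0.01 ]
```

```bash
python3 -m creep '[[[0.2,0.03,-0.01],0,1],[[0.4,0.03,-0.01],0,1],[[0.47,0.03,-0.01],0,1],[[0.47,0.03,-0.01],0,1],[[0.47,0.03,-0.01],0,1]]'; python3 w.py 152.8 33.6 84;python3 look.py s9
```

```text
clock: 14.1
eef_pos: [526.5, 192.6, 91.7]
tool_rot: [0.878, 1.57, -0.936]
force: [0.7, 0.1, 0.5]
width: 0.1
t 14.1 p [526.5 192.6  91.7] reader xyz 153.4 32.8 w 0.1 F [0.7 0.1 0.5]
yaw y -13.91 lane 76.23 down [ 0. -0. -1.] q [-0.68  0.74  0.45  1.9  -0.53  0.62 -0.14]
target [525.5 192.3] shift 10cm [ 0.077 -0.008  0.006]
(103, array([407. , 177.3]), array([400, 173,  14,  11], dtype=int32))
(124, array([401.5, 208.5]), array([394, 204,  15,  13], dtype=int32))
```

View pics/s9.png

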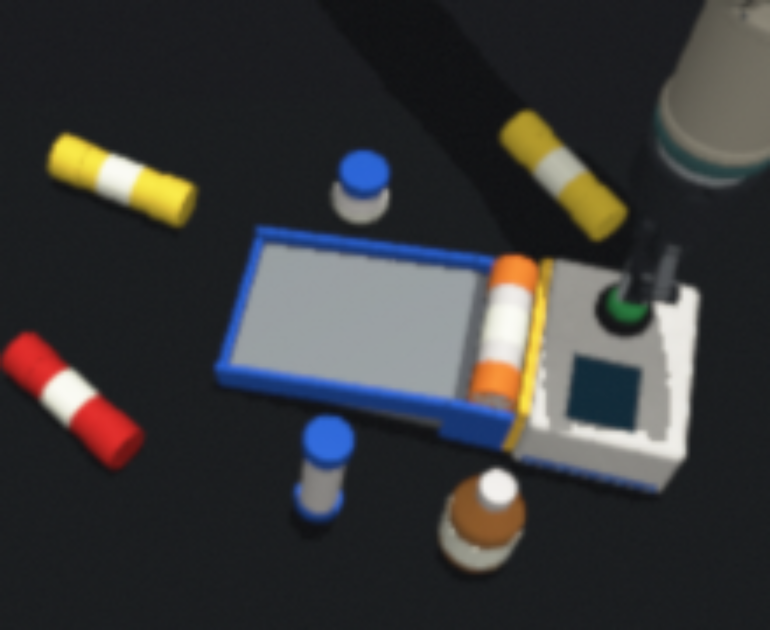

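Run:
```python
from h import *
c=cams.get_calibration('scene')
for X in([526.5,192.6,91.7],[525.5,192.3,84],[525.5,192.3,74]):
    k=c['R']@np.array(X)+c['t'];print(((c['fx']*k[0]/k[2]+c['cx']-260)*3.5).round(),((c['fy']*k[1]/k[2]+c['cy']-100)*3.5).round())
```

```text
628.0 296.0
624.0 300.0
621.0 307.0
```

```bash
python3 -c "
import cv2
a=cv2.imread('pics/s9.png')[180:360,540:740];cv2.imwrite('pics/s9z.png',cv2.convertScaleAbs(cv2.resize(a,None,fx=3.3,fy=3.3),alpha=2.2,beta=10))"
```

```text
(no output)
```

View pics/s9z.png

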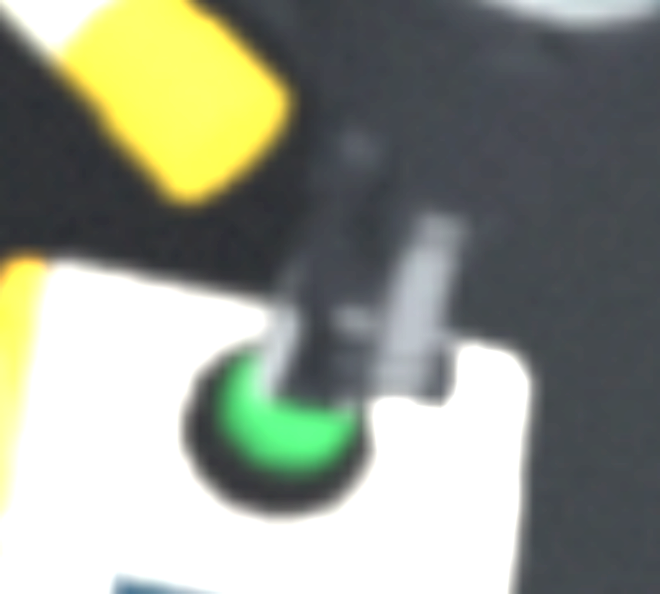

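Run:
```python
from h import *
c=cams.get_calibration('scene')
out=[]
for n,X in(('s8',[527.8,49.9,141]),('s9',[526.5,192.6,91.7])):
    k=c['R']@np.array(X)+c['t'];p=((c['fx']*k[0]/k[2]+c['cx']-260+.5)*3.5-.5,(c['fy']*k[1]/k[2]+c['cy']-100+.5)*3.5-.5)
    im=cv2.imread(f'pics/{n}.png');x,y=map(int,np.round(p));a=im[y-70:y+50,x-60:x+60]
    a=cv2.convertScaleAbs(cv2.resize(a,None,fx=3.2,fy=3.2),alpha=2.5,beta=10)
    cv2.drawMarker(a,(192,224),(0,0,255),0,20,1);out.append(a)
cv2.imwrite('pics/cmp.png',np.hstack(out))
```

```text
(no output)
```

View pics/cmp.png

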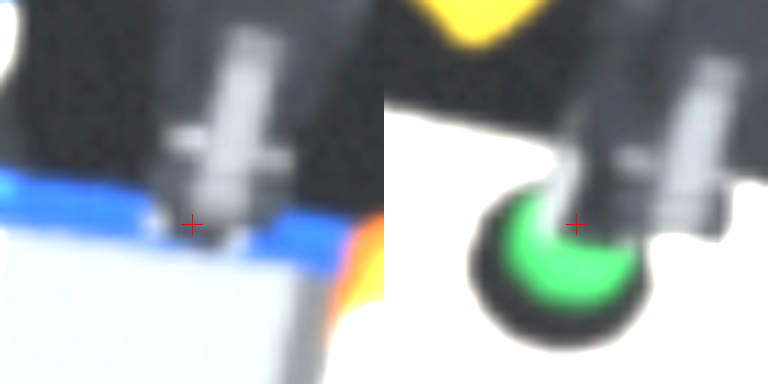

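The fingertip is over the button, maybe a few mm off towards the far left edge. I'll shift it slightly and press down in small steps, watching the force.

```bash
python3 -m creep '[[[0,0.01,0.02],0,1],[[0.03,0.01,0.02],0,1],[[0.06,0.01,0.02],0,1],[[0.08,0.01,0.02],0,1],[[0.09,0.01,0.02],0,1],[[0.10,0.01,0.02],0,1],[[0.10,0.01,0.02],0,1]]'; python3 w.py 152.8 33.6 78
python3 -m creep '[[[0.01,0,0],0,1],[[0.02,0,0],0,1],[[0.03,0,0],0,1],[[0.03,0,0],0,1]]'; python3 w.py 152.8 33.6 78
```

```text
clock: 14.85
eef_pos: [526.6, 191.7, 81.3]
tool_rot: [-2.482, 1.571, 1.989]
force: [-1.0, -0.2, 3.1]
width: 0.0
t 14.85 p [526.6 191.7  81.3] reader xyz 152.5 32.4 w 0.0 F [-1.  -0.2  3.1]
yaw y -13.82 lane 76.23 down [-0.  0. -1.] q [-0.67  0.76  0.43  1.9  -0.54  0.6  -0.13]
target [525.5 192.3] shift 10cm [ 0.033 -0.012 -0.003]
clock: 15.25
eef_pos: [526.6, 191.7, 78.3]
tool_rot: [-2.596, 1.571, 1.875]
force: [-1.3, 1.1, 5.0]
width: 0.3
t 15.25 p [526.6 191.7  78.3] reader xyz 152.5 32.4 w 0.3 F [-1.3  1.1  5. ]
yaw y -13.82 lane 76.23 down [-0.  0. -1.] q [-0.67  0.76  0.43  1.9  -0.54  0.59 -0.13]
target [525.5 192.3] shift 10cm [ 0.003 -0.012 -0.003]
```

Spring force is at 5 N near full travel. I'll go a little further, in small steps, to feel the end stop.

```bash
python3 -m creep '[[[0.005,0,0],0,1],[[0.01,0,0],0,1],[[0.01,0,0],0,1]]'; python3 -m creep '[[[0.005,0,0],0,1],[[0.01,0,0],0,1],[[0.01,0,0],0,1],[[0.01,0,0],0,1]]'
```

```text
clock: 15.55
eef_pos: [526.6, 191.7, 78.0]
tool_rot: [-2.958, 1.57, 1.513]
force: [-2.6, -0.2, 9.7]
width: -0.2
clock: 15.95
eef_pos: [526.7, 191.7, 77.9]
tool_rot: [-3.108, 1.569, 1.363]
force: [-4.7, -0.2, 16.8]
width: 0.1
```

Hard stop reached: z stays at 78 while the force climbs to 17 N. Releasing and clearing away.

```bash
python3 -m creep '[[[-0.03,0,0],0,1],[[-0.08,0,0],0,1],[[-0.15,0,0],0,1],[[-0.4,0,0],0,1],[[-0.8,0,0],0,1],[[-1,0,0],0,1],[[-1,0,0],0,1]]'; python3 -m creep '[[[-0.3,-0.5,-0.4],0,1],[[-0.5,-1,-0.8],0,1],[[-0.5,-1,-0.8],0,1],[[-0.5,-1,-0.8],0,1],[[-0.5,-1,-0.8],0,1]]'; python3 w.py; python3 look.py s10
python3 - <<'E'
from h import *
im=cams.get_image('top');cv2.imwrite('pics/t10.png',im)
for c in('orange','green','blue','yellow'):
    for b in blobs(im,c,ROI['top']):print(c,b[0],b[1])
E
```

```text
clock: 16.65
eef_pos: [528.7, 191.8, 179.2]
tool_rot: [2.105, 1.565, 0.293]
force: [0.0, 0.2, -0.1]
width: 0.2
clock: 17.15
eef_pos: [447.7, 293.8, 225.6]
tool_rot: [-0.478, 1.57, -2.287]
force: [0.3, -0.5, 0.1]
width: 0.2
t 17.15 p [447.7 293.8 225.6] reader xyz 232.8 133.3 w 0.2 F [ 0.3 -0.5  0.1]
yaw y -13.68 lane 76.23 down [-0.001 -0.001 -1.   ] q [-1.03  0.54  0.61  1.85 -0.39  0.87 -0.47]
(103, array([407. , 177.3]), array([400, 173,  14,  11], dtype=int32))
(124, array([401.5, 208.5]), array([394, 204,  15,  13], dtype=int32))
orange 226 [236.5 155.7]
orange 37 [221.8 193.9]
orange 64 [232.7 197.4]
orange 45 [209.2 236.2]
orange 72 [220.  239.6]
green 160 [176.8 221.5]
blue 227 [285.2 161.6]
blue 52 [288.3 176. ]
blue 912 [272.6 232.4]
blue 274 [264.1 291.8]
yellow 255 [210.6 214.8]
yellow 347 [177.6 285.1]
yellow 58 [194.4 307.1]
```

View pics/s10.png

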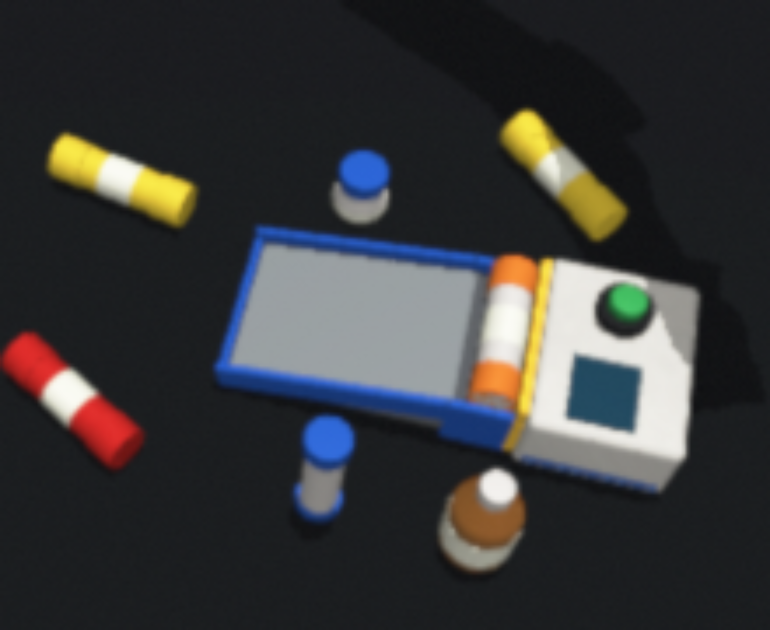

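View pics/t10.png

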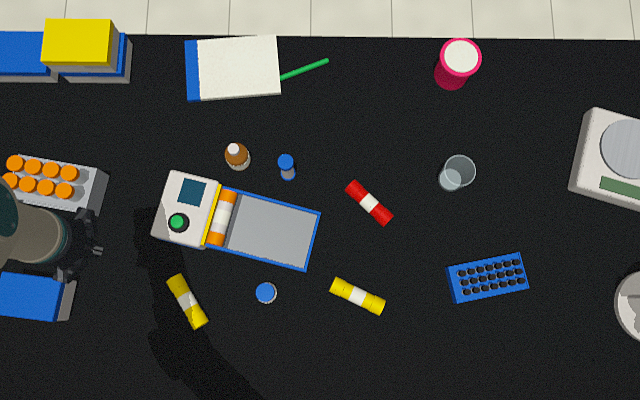

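In the final views the tube sits against the stop (top px 221,216) and the button is up at (177,221). The jar, spare, bottle and beaker are unmoved, and the arm is clear.

```bash
python3 -m creep '[[[0,0,0],0,1],[[0,0,0],0,1]]'; python3 -c "
from cell import order
print(order.finish_job())"
```

```text
clock: 17.45
eef_pos: [449.2, 291.9, 225.9]
tool_rot: [-0.121, 1.57, -1.935]
force: [0.2, -0.2, 0.0]
width: 0.1
the job is handed in; nothing more can be done
None
```

I handed the job in at 17.5 s: the orange-ended tube is in the cradle against the stop, and the green button was pressed fully down and released.

- **Push:** I pushed the tube up the ramp with the shut fingers, at 20–30 mm/s on the ramp and 40 mm/s over the crest. It stayed against the finger in each picture I took between moves. Past the crest it probably rolled the last bit ahead of the finger. I took no picture during that part.
- **Tube at rest:** After I withdrew the finger, pictures before and after the press show the tube lying parallel against the stop plate, at the same pixels each time.
- **Button:** The spring read about 5 N near full travel. The tool then stopped at z = 78 mm, 6 mm below the button's top, while the force rose to 17 N, so it reached its end stop. The last views show it back up.
- **Surroundings:** The jar and blue-ended tube's blue parts and the bottle's amber are within 0.2 px of their starting positions. I compared the beaker only by eye, and it looks unmoved.
- **What disagreed:** Just before the press, the picture suggested the fingertip was about 5 mm off from the position the robot reported. I shifted it 2 mm before pressing, and the press worked. No check failed.

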